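# Dispense three blanks and gather them in the bay

## Task

Set out three blanks for the next run: press the dispenser's red sprung lever fully down and let it come fully up again exactly three times, so that three blanks come out and the rest stay in the magazine. Then take the straightedge by its orange grip, push the three blanks with it all the way into the green bay, and stand the straightedge back in the middle of its blue mat, lengthwise. The blanks are clean, so never touch them with the gripper, and leave everything else on the bench where it is.

Things in the scene. Friction and masses are not known exactly. Their poses are not given: they have to be found in the camera images.
- dispenser: Fixed blank dispenser. Origin: on the bench, at the centre of its clear square magazine (41 x 41, 84 high, holding a stack of five blanks). Blanks come out along its -x axis through a gate in the front wall (see gate). Behind the magazine (+x): grey base rails (to x = 104, y = +-33, 20 high) and hinge cheeks (x = 47..73, y = +-26, 85 high).
- lever (a joint): Dispenser's sprung lever, rad: 0 fully up (rest), 0.72 fully down on its stop. Spring: about 4 N on the red paddle to start, 8 N at the bottom. A blank is clear of the gate from about 0.65; the next one drops when the lever is back up.
- paddle (a point): Centre of the top face of the red paddle (40 x 44) at the lever's end, pressed from above; moves with it. Hinge: level pin along the dispenser's y at x = 60, 75 above the bench; the paddle is 85 from it towards +x. At rest it slopes up 0.35 rad (top 110 above the bench, at dispenser x = 138); fully down it slopes 0.37 below level (top 50 above the bench, x = 142).
- gate (a point): Point on the bench at the outer face of the magazine's gate (dispenser x = -20.5). Each full stroke slides the bottom blank along the bench out of it, and shoves those already out along in a touching row: after three strokes their centres are near dispenser x = -46, -78 and -110, y = 0 (read their own positions). The magazine blocks a straightedge that overlaps it.
- edge_grip (a point): Straightedge: aluminium bar 124 long (its y axis), 22 wide (x), 18 high, with an orange upright grip on its middle: 16 thick (x), 42 long (y), from 18 to 64 above the bar's underside. This point is on the grip's centre line, 44 above the underside; z up. 130 g. Symmetric either way round; stands on its own.
- mat: Fixed blue mat, 70 (x) by 160 (y), 4 thick: the straightedge's place, which stands on it lengthwise (along y). Origin: centre of the mat's underside, on the bench.
- bay: Fixed three-sided aluminium bay with a green painted floor level with the bench (no step). Inside 70 deep (x from -35, the open mouth, to +35, the back wall) by 190 wide (y). Walls 8 thick, 20 high. Origin: centre of its floor. Mouth faces -x of the bay.
- blank0_center (a point): White plastic blank (disc) 32 dia, 12 thick, 21 g, slippery, number 0 of the stack counted from the bottom (0 comes out first). Point: its centre, 6 above what it rests on.
- blank1_center (a point): White plastic blank (disc) 32 dia, 12 thick, 21 g, slippery, number 1 of the stack counted from the bottom (0 comes out first). Point: its centre, 6 above what it rests on.
- blank2_center (a point): White plastic blank (disc) 32 dia, 12 thick, 21 g, slippery, number 2 of the stack counted from the bottom (0 comes out first). Point: its centre, 6 above what it rests on.
- blank3_center (a point): White plastic blank (disc) 32 dia, 12 thick, 21 g, slippery, number 3 of the stack counted from the bottom (0 comes out first). Point: its centre, 6 above what it rests on.
- blank4_center (a point): White plastic blank (disc) 32 dia, 12 thick, 21 g, slippery, number 4 of the stack counted from the bottom (0 comes out first). Point: its centre, 6 above what it rests on.
- amber: Bystander, loose, not to be moved: brown glass bottle with black cap, 42 dia, 85 high. Origin: centre of its underside.
- jar: Bystander, loose, not to be moved: white jar with white lid, 44 dia, 55 high. Origin: centre of its underside.
- bluecap: Bystander, loose, not to be moved: clear bottle with blue cap, 42 dia, 80 high. Origin: centre of its underside.
- beaker: Bystander, loose, not to be moved: empty glass beaker, 66 dia, 85 high. Origin: centre of its underside.
- dish: Bystander, loose, not to be moved: low white ceramic dish, 76 dia, 20 high. Origin: centre of its underside.
- can: Bystander, loose, not to be moved: plain steel can, 48 dia, 60 high. Origin: centre of its underside.
There are look-alikes about, which are no part of the job. Leave any black, brown or yellow look-alike of the part that bears edge_grip alone.

How it is judged:
On the way, in this order (a step that is already met when the one before it is completed fails the run):
1. first blank pushed out of the magazine by a stroke of the lever and the lever back up (x of blank0_center in the frame of dispenser below -0.034 m and value of joint lever below 0.06 rad), for 0.1 s.
2. second blank pushed out of the magazine by a stroke of the lever and the lever back up (x of blank1_center in the frame of dispenser below -0.034 m and value of joint lever below 0.06 rad), for 0.1 s.
3. third blank pushed out of the magazine by a stroke of the lever and the lever back up (x of blank2_center in the frame of dispenser below -0.034 m and value of joint lever below 0.06 rad), for 0.1 s.
4. all three blanks inside the bay, lying flat, with the straightedge there behind them (x of blank0_center in the frame of bay between -0.021 and 0.022 m and y of blank0_center in the frame of bay between -0.082 and 0.082 m and height (world z) of each of blank0_center, blank1_center, blank2_center below 0.01 m and x of blank1_center in the frame of bay between -0.021 and 0.022 m and y of blank1_center in the frame of bay between -0.082 and 0.082 m and x of blank2_center in the frame of bay between -0.021 and 0.022 m and y of blank2_center in the frame of bay between -0.082 and 0.082 m and horizontal distance between edge_grip and bay below 0.13 m), for 0.1 s.
At the end, for the whole second after the job is handed in: Blanks 0-2 flat, still and inside the bay (at most 2 mm out of its mouth); 3 and 4 in the magazine; lever up (under 0.06 rad); straightedge upright and at rest on the mat, centred to 22 mm across and 25 mm along, lengthwise to 0.25 rad (x of blank0_center in the frame of bay between -0.021 and 0.022 m and y of blank0_center in the frame of bay between -0.082 and 0.082 m and height (world z) of each of blank0_center, blank1_center, blank2_center below 0.01 m and x of blank1_center in the frame of bay between -0.021 and 0.022 m and y of blank1_center in the frame of bay between -0.082 and 0.082 m and x of blank2_center in the frame of bay between -0.021 and 0.022 m and y of blank2_center in the frame of bay between -0.082 and 0.082 m and x of blank3_center in the frame of dispenser between -0.006 and 0.006 m and x of blank4_center in the frame of dispenser between -0.006 and 0.006 m and value of joint lever below 0.06 rad and linear speed of each of blank0, blank1, blank2, straightedge below 0.02 m/s and x of edge_grip in the frame of mat between -0.022 and 0.022 m and y of edge_grip in the frame of mat between -0.025 and 0.025 m and angle between the y axis of edge_grip and the y axis of mat, either way round below 0.25 rad and angle between edge_grip's own z axis and vertical below 0.1 rad and height (world z) of edge_grip below 0.053 m); the robot touches nothing.
It fails at once if a blank touched by the gripper or arm (contact force between any of the fingers, the arm and blank0 above 0.3 N or contact force between any of the fingers, the arm and blank1 above 0.3 N or contact force between any of the fingers, the arm and blank2 above 0.3 N or contact force between any of the fingers, the arm and blank3 above 0.3 N or contact force between any of the fingers, the arm and blank4 above 0.3 N).
It fails at once if a fourth blank pushed out (x of blank3_center in the frame of dispenser below -0.025 m).
It fails at once if a bystander moved by more than 20 mm (distance of any of amber, jar, bluecap, beaker, dish, can from where it was at the start of the episode above 0.02 m).
It also fails if it takes over 64 s, if anything falls off the work surface, if the arm or the gripper's body presses on something with over 40 N, if the wrist force passes 120 N, or if a joint passes its speed limit or range.

## Robot

A 6-joint arm with a two-finger parallel gripper is mounted at the origin on the work surface. World frame = base frame: x ahead of the robot, y to its left, z up, the work surface at z = 0. Lengths are in m, angles in rad, forces in N, time in s.
With the tool pointing down it reaches from about 0.375 to 0.975 m from the base axis. Payload 3.8 kg.
Tool frame: the origin (TCP) lies at the very end of the fingers, on their centre line; the grasp point (between the pads) lies 19 mm behind it; y points along the fingers, x is the direction in which the jaws open and shut, and the axes are right-handed (so a half turn about y gives the same grasp; the last joint's range is limited). The gripper opens to 85 mm and grips with 20 to 120 N. Pads are 22 mm wide; open, the fingers measure 114 mm over their backs; the gripper's body (76 mm by 85 mm) begins 54 mm behind the grasp point. The pads swing forward as they close: fully open they stand 13 mm farther back than shut.
Start: joints at [1.157, 0.264, 1.604, -0, 1.274, -0.037], TCP at [0.248, 0.628, 0.231] pointing down, gripper open.
Joint ranges: [-2.63, 2.63], [-0.94, 2.18], [0.31, 2.57], [-1.31, 4.45], [0, 2.66], [-2.55, 2.55]. Speed limits (rad/s): [2.57, 2.57, 3.14, 3.14, 3.14, 3.14].

## Interface

Orientations are given as a rotation vector (axis times angle).
In Python, from workcell import bot, cams gives the robot as it stands.
- The arm moves only by the tool play_rows, never from a script. Its argument "motion" is a list of rows, each a list of 2 entries, a list of its own where there are three numbers: the shift along the world's x, y, z normalised to -1 to 1, where 1 is 400 mm, then the turn, a rotation vector about the world's x, y, z normalised to -1 to 1, where 1 is pi/4 rad. In form: [[[tx, ty, tz], [ax, ay, az]], ...]. A call has 1 to 10 rows; each row is the pose to reach, as a shift and turn from the pose commanded when the call began; what a row does not reach only later rows make up. A row lasts 1/8 s, in which the tool goes at most 62.5 mm and 10.7 degrees, less where a joint would pass 70% of its speed; a pose out of reach is approached as far as the arm can. A call with a number of a shift or a turn outside -1 to 1 is refused whole. A call with a gripper value outside its range is refused whole. "gripper" is the closure, from 0 (fully open) to 1 (shut), set as the call begins (left out, the last holds). The fingers move at their own pace and stop on an object; "squeeze" is the grip in N (left out, the last holds). Time passes only in rows, so rows that repeat a pose let the fingers close. It gives the time, the measured TCP pose, the force and the opening at its end, in the units of the state.
- bot.read_state(): the state, without advancing time (a new reading comes with each control period).
- cams.read_camera(name): name is "scene" or "top" or "wrist"; returns (picture, depth): 384x512x3 uint8, red, green, blue; 384x512 float32, m along the optical axis (not along the pixel's ray), 0 where there is no reading.
- cams.calibration(name): a dict with "mtx" (3x3 intrinsics, pixels), "R" (3x3) and "t" (3): a world point X has camera coordinates R X + t; the wrist camera has in their place "tool_from_camera" (4x4, takes a point from camera to tool coordinates, whose origin is the TCP and whose axes are the tool frame's). Camera axes: x right, y down, z forward; pixel columns grow to the right and rows downward; lengths in m; the calibration is good to about 2 mm. The wrist camera is an equidistant fisheye: a pixel r from the principal point sees the ray r / f radians off the axis. A picture is of the moment at which its call begins: read the wrist's pose just before it. calibration takes no time and is no camera call.
- bot.finish_job(): hands the job in, once; it reports no verdict.
Trained networks look in the newest picture that a camera, given by its name, has taken for a name from the list of things; names that differ only in an ending like _2 or _b are one class to them, and where a whole thing is asked for, a point or a joint stands for the part that bears it (a point fixed in the world has none). Each returns a list of dicts, best first, with "conf" (0 to 1); they miss things now and then, are a little off and sometimes report something else, mostly with a low value. They report only what shows in the picture. A call takes as long as a camera call. They do not tell look-alikes from the thing itself.
- cams.recognise(camera, label): "xyz" ([x, y, z] in m, in the coordinates of the camera as it stood for that picture, good to about 4 mm: the middle of the surface that is visible of it).
- cams.regions_of(camera, label): "mask" (384x512 bool, what is visible of it).
- cams.mark_of(camera, label): "xyz" ([x, y, z] in m, in the coordinates of the camera as it stood for that picture, good to about 4 mm: a listed point, or the origin of a listed thing).
The state is a dict: "time": time; "q": joint angles; "joint_vel": joint speeds; "joint_torque": joint torques, N m; "tool_pos": TCP position; "tcp_rot": TCP orientation; "wrist_force": force on the tool from outside, world axes, zero at the start; "torque": the same for the moment, N m; "width": opening from 0.0 (shut) to 1.0 (fully open).
Only numpy, scipy, OpenCV 4.12 (cv2) and the standard library are available. Lean on these libraries where they do the work, as an engineer would, in place of code of your own. Each camera call takes 0.05 s, during which the arm holds its last target.

## Working session

There is one attempt and no reset: what is moved stays moved. The work goes in short steps, Python scripts to look and compute and a tool call to move; the robot and the scene stay as the last step left them, time stands still between calls to the robot, and variables do not carry over. Pictures are saved under pics/ and viewed, and the job is handed in when it is done.

Besides the shell and the picture viewer there is one more tool, called as name(argument=value, ...) on one line, values as JSON. play_rows: Moves the arm, as the interface text tells. Its arguments: {"type":"object","properties":{"motion":{"type":"array","items":{"type":"array"}},"gripper":{"type":"number"},"squeeze":{"type":"number"}},"required":["motion"]}

```bash
mkdir -p pics; ls; python3 - <<'E'
from workcell import bot,cams
import cv2
s=bot.read_state(); print({k:(v if not hasattr(v,'tolist') else v.tolist()) for k,v in s.items()})
for n in ['scene','top']:
    p,d=cams.read_camera(n); cv2.imwrite(f'pics/{n}0.png',p[:,:,::-1])
    import numpy as np; np.save(f'pics/{n}0d.npy',d)
    print(cams.calibration(n))
E
```

```text
pics
{'time': 0.0, 'q': [1.1571325618591468, 0.26474164153266916, 1.6053522102704432, 1.7606573171223686e-05, 1.273683787917968, -0.03692949961571257], 'joint_vel': [0.0002286494212498449, -0.001216703898840533, -0.00026779749892565644, -0.0008420872754101075, 0.0003901302953969412, -0.0003399535025212186], 'joint_torque': [0.0005986612268316094, -51.511759757995605, -36.731640100479126, 7.81681296757597e-05, 0.012901998998131603, 2.751855809890458e-07], 'tool_pos': [0.2480506232306866, 0.6270032458231366, 0.22998153490214746], 'tcp_rot': [-1.3653756937896866, -0.9259822057136823, 0.9290510056403476], 'wrist_force': [0.4445802942451661, -0.3524592774703221, 0.19319335247562874], 'torque': [0.02725632670051964, -0.009352151573414978, 0.01386402097521214], 'width': 1.002802116855116}
{'mtx': array([[356.90272132,   0.        , 256.11460689],
       [  0.        , 356.90272132, 193.86713435],
       [  0.        ,   0.        ,   1.        ]]), 'R': array([[ 0.35425082,  0.93512402,  0.00702973],
       [ 0.50415452, -0.18464563, -0.84364341],
       [-0.78761322,  0.30240544, -0.53685787]]), 't': array([-0.21101885, -0.19246211,  1.63492128])}
{'mtx': array([[359.41894196,   0.        , 254.49071818],
       [  0.        , 359.41894196, 191.23334635],
       [  0.        ,   0.        ,   1.        ]]), 'R': array([[-0.01144246, -0.99972706,  0.02036867],
       [-0.98408458,  0.00764626, -0.17753611],
       [ 0.17733191, -0.02207594, -0.98390347]]), 't': array([-0.01442121,  0.58556021,  0.98507184])}
```

View pics/scene0.png

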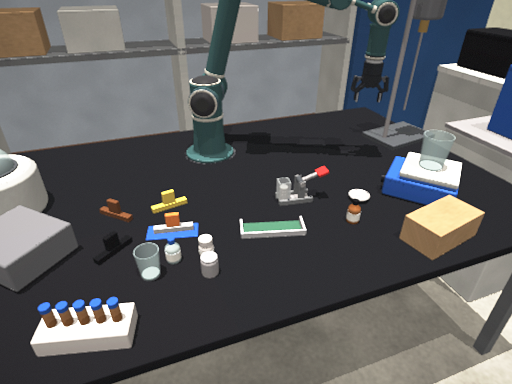

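View pics/top0.png

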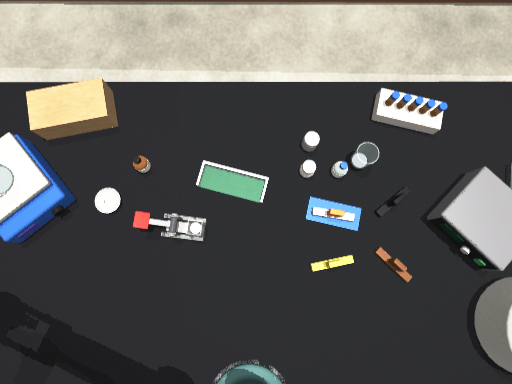

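```bash
cat > h.py <<'E'
from workcell import bot,cams
import numpy as np, cv2
def toworld(n,X):
    c=cams.calibration(n); return c['R'].T@(np.asarray(X)-c['t'])
def backproj(n,uv,z):
    c=cams.calibration(n); K=c['mtx'];R=c['R'];t=c['t']
    ray=R.T@(np.linalg.inv(K)@np.array([uv[0],uv[1],1.])); C=-R.T@t
    s=(z-C[2])/ray[2]; return C+s*ray
def proj(n,X):
    c=cams.calibration(n); x=c['mtx']@(c['R']@np.asarray(X)+c['t']); return x[:2]/x[2]
E
python3 - <<'E'
from h import *
np.set_printoptions(precision=4,suppress=True)
for n in ['top','scene']:
    for l in ['dispenser','paddle','gate','edge_grip','mat','bay','blank4_center','amber','jar','bluecap','beaker','dish','can']:
        r=cams.mark_of(n,l)
        print(n,l,[(toworld(n,k['xyz']),round(k['conf'],2)) for k in r[:4]])
p=cv2.imread('pics/top0.png')
cv2.imwrite('pics/top0a.png',cv2.resize(p[120:280,80:280],None,fx=4,fy=3.75,interpolation=cv2.INTER_CUBIC)[:600])
cv2.imwrite('pics/top0b.png',cv2.resize(p[120:280,280:440],None,fx=3.7,fy=3.7,interpolation=cv2.INTER_CUBIC))
print(bot.read_state()['time'])
E
```

```text
top dispenser [(array([0.4803, 0.1505, 0.0018]), 0.73)]
top paddle [(array([0.4988, 0.2809, 0.1051]), 0.73)]
top gate [(array([ 0.4836,  0.1289, -0.0009]), 0.98)]
top edge_grip [(array([ 0.5226, -0.2534,  0.0481]), 0.8), (array([ 0.5614, -0.4385,  0.0434]), 0.71), (array([ 0.3799, -0.4218,  0.0432]), 0.58), (array([ 0.3796, -0.2445,  0.0475]), 0.53)]
top mat [(array([ 0.5234, -0.2547, -0.0006]), 0.92)]
top bay [(array([ 0.6168,  0.047 , -0.0047]), 0.7), (array([0.495 , 0.2831, 0.1096]), 0.53)]
top blank4_center [(array([0.48  , 0.1503, 0.0529]), 0.49), (array([ 0.6565, -0.1817,  0.0035]), 0.38)]
top amber [(array([0.6731, 0.3126, 0.0005]), 0.6)]
top jar [(array([0.4798, 0.1512, 0.0007]), 0.75), (array([ 0.6572, -0.183 ,  0.0032]), 0.73)]
top bluecap [(array([ 0.6544, -0.2766,  0.0026]), 0.72)]
top beaker [(array([ 0.6953, -0.3452,  0.003 ]), 0.96), (array([ 0.4819,  0.1258, -0.0024]), 0.46)]
top dish [(array([0.5678, 0.4097, 0.0005]), 0.61)]
top can [(array([ 0.7412, -0.1926,  0.0016]), 0.49)]
scene dispenser [(array([0.4848, 0.1465, 0.0009]), 0.6)]
scene paddle [(array([0.4966, 0.2792, 0.1107]), 0.72)]
scene gate [(array([0.4829, 0.1248, 0.0032]), 0.86)]
scene edge_grip [(array([ 0.3745, -0.4267,  0.0457]), 0.93), (array([ 0.3813, -0.2438,  0.0461]), 0.71), (array([ 0.5234, -0.2556,  0.0487]), 0.61), (array([ 0.5614, -0.4357,  0.0384]), 0.57)]
scene mat [(array([ 0.5238, -0.2577,  0.0002]), 0.91)]
scene bay [(array([0.6211, 0.0455, 0.0019]), 0.94)]
scene blank4_center []
scene amber [(array([ 0.6739,  0.3093, -0.0015]), 0.73)]
scene jar [(array([ 0.6612, -0.1837,  0.0026]), 0.51)]
scene bluecap [(array([ 0.6567, -0.2768,  0.0026]), 0.68)]
scene beaker [(array([ 0.6902, -0.3471,  0.0027]), 0.86), (array([ 0.5211, -0.2547,  0.0497]), 0.38)]
scene dish [(array([ 0.5622,  0.4124, -0.0044]), 0.72)]
scene can [(array([ 0.7418, -0.194 ,  0.001 ]), 0.92), (array([ 0.6633, -0.1836,  0.0048]), 0.56)]
1.4
```

```bash
sed -n 1,5p h.py
```

```text
from workcell import bot,cams
import numpy as np, cv2
def toworld(n,X):
    c=cams.calibration(n); return c['R'].T@(np.asarray(X)-c['t'])
def backproj(n,uv,z):
```

View pics/top0a.png

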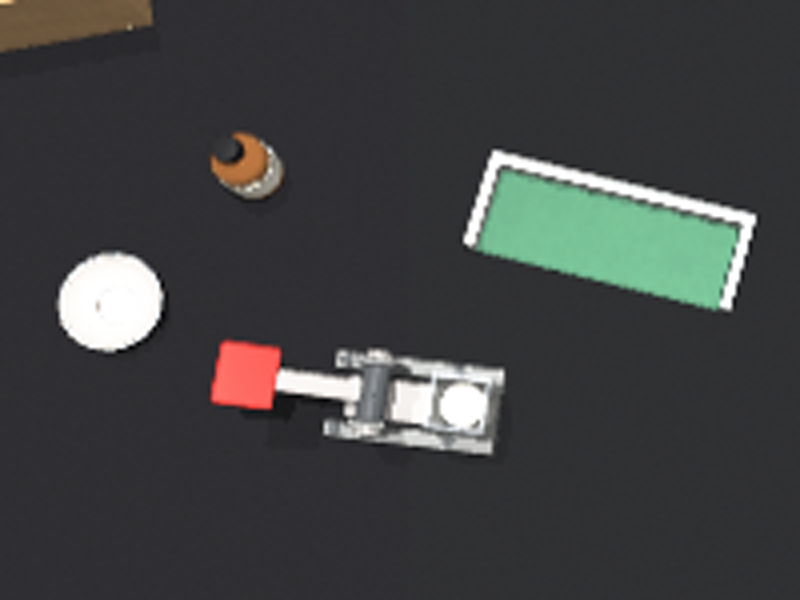

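View pics/top0b.png

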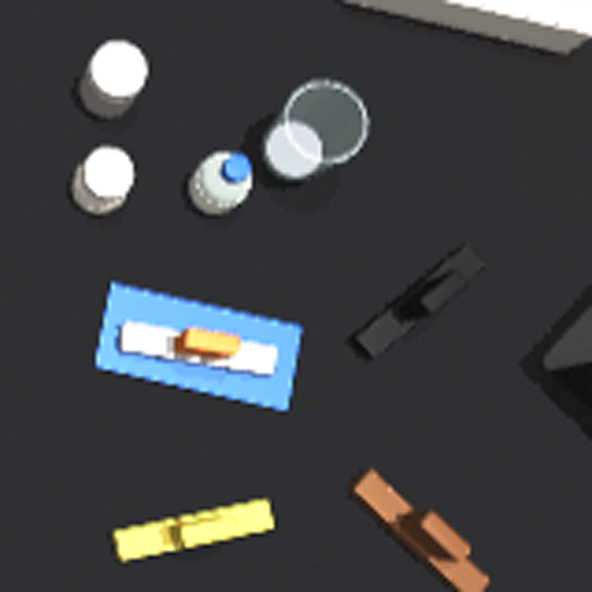

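```bash
python3 - <<'E'
from h import *
np.set_printoptions(precision=4,suppress=True)
p=cv2.imread('pics/top0.png').astype(int)
B,G,R=p[:,:,0],p[:,:,1],p[:,:,2]
def rect(m,z,name):
    n,l,s,c=cv2.connectedComponentsWithStats(m.astype(np.uint8))
    for i in range(1,n):
        if s[i,4]<40: continue
        ys,xs=np.where(l==i)
        W=np.array([backproj('top',(x,y),z)[:2] for x,y in zip(xs,ys)])
        (cx,cy),(w,h),a=cv2.minAreaRect((W*1000).astype(np.float32))
        ev,V=np.linalg.eigh(np.cov(W.T)); d=V[:,1]
        print(name,s[i,4],c[i],'rect',round(cx),round(cy),round(w),round(h),round(a,1),'pca ang of major',np.degrees(np.arctan2(d[1],d[0])).round(1),'mean',W.mean(0)*1000)
roi=np.zeros(B.shape,bool); roi[120:280,80:440]=1
rect(roi&(G>R+25)&(G>B+5),0,'green')
rect(roi&(B>R+60)&(B>G+30),0.004,'blue')
rect(roi&(R>180)&(G<70)&(B<70),0.11,'red')
rect(roi&(R>180)&(G>80)&(G<170)&(B<110),0.064,'orange')
E
```

```text
green 1428 [231.9412 183.4258] rect 620 47 189 71 74.5 pca ang of major 74.6 mean [619.6277  47.182 ]
blue 51 [343.4314 164.7255] rect 676 -296 22 22 89.6 pca ang of major 144.7 mean [ 675.0063 -296.1731]
blue 908 [333.4394 213.0705] rect 526 -257 160 73 76.4 pca ang of major 75.3 mean [ 525.7342 -257.6335]
orange 43 [141.5581 162.    ] rect 672 305 18 30 74.6 pca ang of major 165.1 mean [671.3584 304.3091]
orange 226 [141.0354 219.792 ] rect 505 298 41 42 81.4 pca ang of major -173.4 mean [504.6826 298.4297]
orange 91 [382.7253 254.2967] rect 401 -376 36 18 43.1 pca ang of major 47.9 mean [ 401.9858 -375.1924]
orange 125 [402.768 270.192] rect 360 -425 63 25 31.0 pca ang of major -152.6 mean [ 358.0748 -427.8122]
```

```bash
python3 - <<'E'
from h import *
from scipy.spatial.transform import Rotation as Ro
np.set_printoptions(precision=4,suppress=True)
for n in ['top','scene']:
    c=cams.calibration(n);K=c['mtx']
    print('C',-c['R'].T@c['t'], proj(n,[.4988,.2809,.105]))
    p=cv2.imread(f'pics/{n}0.png').astype(int); d=np.load(f'pics/{n}0d.npy')
    B,G,R=p[:,:,0],p[:,:,1],p[:,:,2]
    roi=np.zeros(B.shape,bool)
    if n=='top': roi[205:235,125:160]=1
    else: roi[160:185,300:335]=1
    m=roi&(R>150)&(G<110)&(B<110)
    ys,xs=np.where(m&(d>0)); 
    P=np.stack([(xs-K[0,2])/K[0,0]*d[ys,xs],(ys-K[1,2])/K[1,1]*d[ys,xs],d[ys,xs]],1)
    W=(P-c['t'])@c['R']
    print(n,len(W),'pix',xs.mean(),ys.mean(),'med',np.median(W,0),W.min(0),W.max(0),[np.percentile(W[:,i],[5,95]) for i in range(3)])
    # plane fit
    A=np.c_[W[:,:2]-W[:,:2].mean(0),np.ones(len(W))]; print('plane',np.linalg.lstsq(A,W[:,2],rcond=None)[0])
    # bench check
    if n=='top':
        for u,v in [(250,250),(300,120),(200,290)]:
            q=np.array([(u-K[0,2])/K[0,0],(v-K[1,2])/K[1,1],1])*d[v,u]; print('bench',c['R'].T@(q-c['t']))
s=bot.read_state(); print(Ro.from_rotvec(s['tcp_rot']).as_matrix(), s['time'])
E
```

```text
C [0.4014 0.0029 1.0735] [143.0824 220.3911]
top 222 pix 141.83783783783784 219.3918918918919 med [0.5019 0.2832 0.1084] [ 0.4782  0.2656 -0.0026] [0.5378 0.3274 0.1164] [array([0.4808, 0.5209]), array([0.2683, 0.3039]), array([0.1013, 0.1147])]
plane [-0.5558 -0.458   0.1049]
bench [ 0.4189 -0.006   0.0015]
bench [ 0.8228 -0.1678 -0.0015]
bench [ 0.3065  0.1396 -0.0029]
C [ 1.4595 -0.3326  0.7168] [320.4643 170.992 ]
scene 96 pix 321.46875 170.45833333333334 med [0.5053 0.2812 0.11  ] [0.2992 0.2622 0.0022] [0.5257 0.4081 0.1187] [array([0.4803, 0.5232]), array([0.2651, 0.2983]), array([0.1034, 0.1169])]
plane [0.3741 0.0067 0.109 ]
[[ 0.368  -0.     -0.9298]
 [ 0.9298 -0.      0.368 ]
 [-0.     -1.     -0.    ]] 1.4
```

play_rows(motion=[[[0.05,-0.13,0],[0,0,-0.2]],[[0.15,-0.28,0],[0,0,-0.4]],[[0.25,-0.42,0],[0,0,-0.6]],[[0.38,-0.56,0],[0,0,-0.8]],[[0.5,-0.7,0],[0,0,-0.95]],[[0.632,-0.86,-0.1],[0,0,-0.95]],[[0.632,-0.86,-0.15],[0,0,-0.95]]], gripper=1, squeeze=40)

```text
time: 2.28
tool_pos: [0.4964, 0.2916, 0.1804]
tcp_rot: [-1.541, -0.355, 0.347]
wrist_force: [0.5, 0.5, -0.5]
width: 0.003
```

play_rows(motion=[[[0,0,0],[0,0,-0.22]],[[0,0,0],[0,0,-0.44]],[[0,0,0],[0,0,-0.66]],[[0,0,0],[0,0,-0.75]],[[0,0,0],[0,0,-0.75]]])

```text
time: 2.9
tool_pos: [0.4937, 0.2926, 0.1788]
tcp_rot: [-1.568, 0.11, -0.11]
wrist_force: [-0.0, -0.7, -0.3]
width: 0.005
```

```bash
cat >> h.py <<'E'
from scipy.spatial.transform import Rotation as Ro
def st():
    s=bot.read_state(); M=Ro.from_rotvec(s['tcp_rot']).as_matrix()
    print('t',round(s['time'],3),'pos',np.round(s['tool_pos'],4),'heading',np.degrees(np.arctan2(M[1,0],M[0,0])).round(2),'tilt y',np.round(M[:,1],4),'F',np.round(s['wrist_force'],2),'w',round(s['width'],3),'q',np.round(s['q'],2)); return s
E
python3 - <<'E'
from h import *
st()
p,d=cams.read_camera('top'); cv2.imwrite('pics/t1.png',cv2.resize(p[120:280,80:280,::-1],None,fx=4,fy=3.75,interpolation=cv2.INTER_CUBIC))
p,d=cams.read_camera('scene'); cv2.imwrite('pics/s1.png',cv2.resize(p[110:260,220:420,::-1],None,fx=4,fy=4,interpolation=cv2.INTER_CUBIC))
E
```

```text
t 2.9 pos [0.4937 0.2926 0.1788] heading -8.05 tilt y [ 1.e-04  1.e-04 -1.e+00] F [-0.   -0.71 -0.27] w 0.005 q [0.49 0.11 1.88 0.   1.15 0.63]
```

View pics/s1.png

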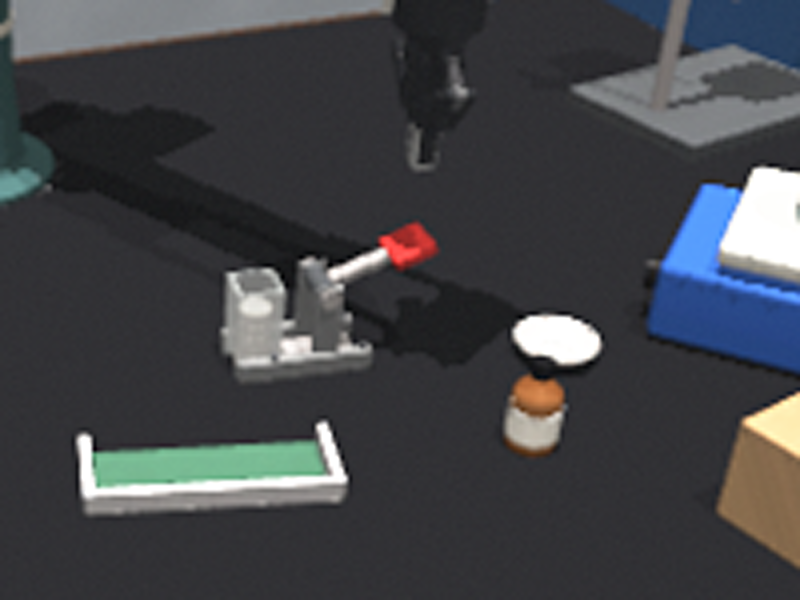

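play_rows(motion=[[[0.018,-0.024,-0.06],[0,0,0]],[[0.018,-0.024,-0.12],[0,0,0]],[[0.018,-0.024,-0.12],[0,0,0]]])

```text
time: 3.38
tool_pos: [0.4991, 0.282, 0.1284]
tcp_rot: [-1.571, 0.114, -0.107]
wrist_force: [-0.2, 0.2, -0.5]
width: -0.001
```

play_rows(motion=[[[0.003,0,-0.04],[0,0,0]],[[0.003,0,-0.07],[0,0,0]],[[0.003,0,-0.1],[0,0,0]],[[0.003,0,-0.13],[0,0,0]],[[0.003,0,-0.16],[0,0,0]],[[0.003,0,-0.16],[0,0,0]]])

```text
time: 4.12
tool_pos: [0.5039, 0.285, 0.0679]
tcp_rot: [-1.564, 0.108, -0.114]
wrist_force: [0.2, 3.8, 6.7]
width: 0.002
```

```bash
python3 - <<'E'
from h import *
st()
p,d=cams.read_camera('scene'); cv2.imwrite('pics/s2.png',cv2.resize(p[110:260,220:420,::-1],None,fx=4,fy=4,interpolation=cv2.INTER_CUBIC))
E
```

```text
t 4.125 pos [0.5039 0.285  0.0679] heading -8.09 tilt y [ 0.0038  0.0035 -1.    ] F [0.19 3.75 6.73] w 0.002 q [0.47 0.24 1.96 0.   0.94 0.61]
```

View pics/s2.png

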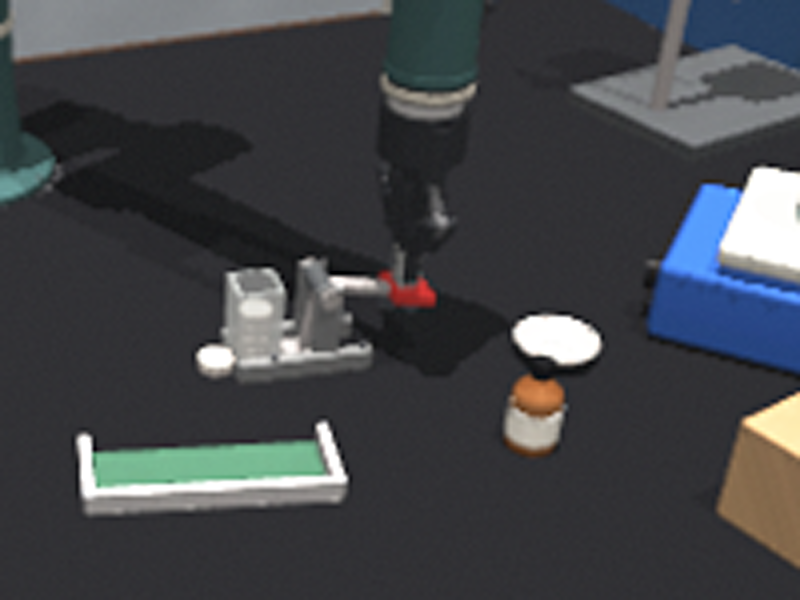

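play_rows(motion=[[[0,0,-0.012],[0,0,0]],[[0,0,-0.025],[0,0,0]],[[0,0,-0.025],[0,0,0]]])

```text
time: 4.55
tool_pos: [0.5037, 0.2837, 0.0583]
tcp_rot: [-1.567, 0.108, -0.113]
wrist_force: [-0.1, 0.8, 7.9]
width: 0.001
```

play_rows(motion=[[[0,0,-0.012],[0,0,0]],[[0,0,-0.02],[0,0,0]],[[0,0,-0.02],[0,0,0]]])

```text
time: 4.92
tool_pos: [0.504, 0.2834, 0.0533]
tcp_rot: [-1.567, 0.108, -0.113]
wrist_force: [-7.2, -5.0, 25.3]
width: 0.002
```

play_rows(motion=[[[0,0,0.05],[0,0,0]],[[0,0,0.1],[0,0,0]],[[0,0,0.15],[0,0,0]],[[0,0,0.22],[0,0,0]],[[0,0,0.22],[0,0,0]],[[0,0,0.22],[0,0,0]]])

```text
time: 5.68
tool_pos: [0.5013, 0.2827, 0.1356]
tcp_rot: [-1.569, 0.112, -0.11]
wrist_force: [0.4, 0.1, -0.3]
width: 0.002
```

```bash
python3 - <<'E'
from h import *
st()
p,d=cams.read_camera('scene'); cv2.imwrite('pics/s3.png',cv2.resize(p[110:260,220:420,::-1],None,fx=4,fy=4,interpolation=cv2.INTER_CUBIC))
E
```

```text
t 5.675 pos [0.5013 0.2827 0.1356] heading -8.09 tilt y [-1.5e-03 -6.0e-04 -1.0e+00] F [ 0.36  0.07 -0.26] w 0.002 q [0.47 0.16 1.92 0.   1.07 0.61]
```

View pics/s3.png

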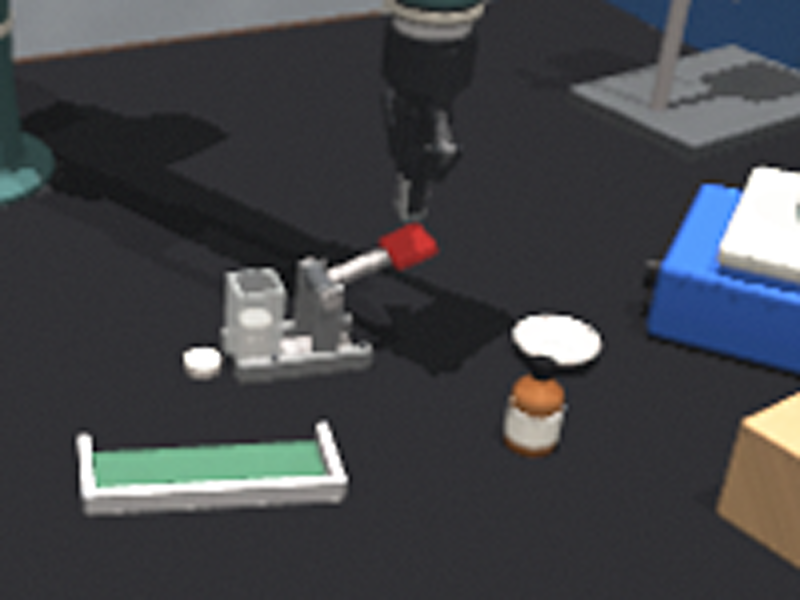

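play_rows(motion=[[[0,0,-0.05],[0,0,0]],[[0,0,-0.08],[0,0,0]],[[0,0,-0.11],[0,0,0]],[[0,0,-0.14],[0,0,0]],[[0,0,-0.17],[0,0,0]],[[0,0,-0.195],[0,0,0]],[[0,0,-0.21],[0,0,0]],[[0,0,-0.22],[0,0,0]],[[0,0,-0.22],[0,0,0]]])

```text
time: 6.85
tool_pos: [0.5034, 0.2836, 0.053]
tcp_rot: [-1.567, 0.11, -0.112]
wrist_force: [-8.9, -4.2, 31.1]
width: -0.001
```

play_rows(motion=[[[0,0,0.05],[0,0,0]],[[0,0,0.1],[0,0,0]],[[0,0,0.15],[0,0,0]],[[0,0,0.22],[0,0,0]],[[0,0,0.22],[0,0,0]],[[0,0,0.22],[0,0,0]]])

```text
time: 7.6
tool_pos: [0.501, 0.2824, 0.1351]
tcp_rot: [-1.569, 0.113, -0.109]
wrist_force: [-0.2, -0.0, 0.2]
width: -0.003
```

```bash
python3 - <<'E'
from h import *
st()
p,d=cams.read_camera('scene'); cv2.imwrite('pics/s4.png',cv2.resize(p[110:260,220:420,::-1],None,fx=4,fy=4,interpolation=cv2.INTER_CUBIC))
E
```

```text
t 7.6 pos [0.501  0.2824 0.1351] heading -8.1 tilt y [-0.0023 -0.0011 -1.    ] F [-0.2  -0.04  0.17] w -0.003 q [0.47 0.16 1.92 0.   1.07 0.61]
```

View pics/s4.png

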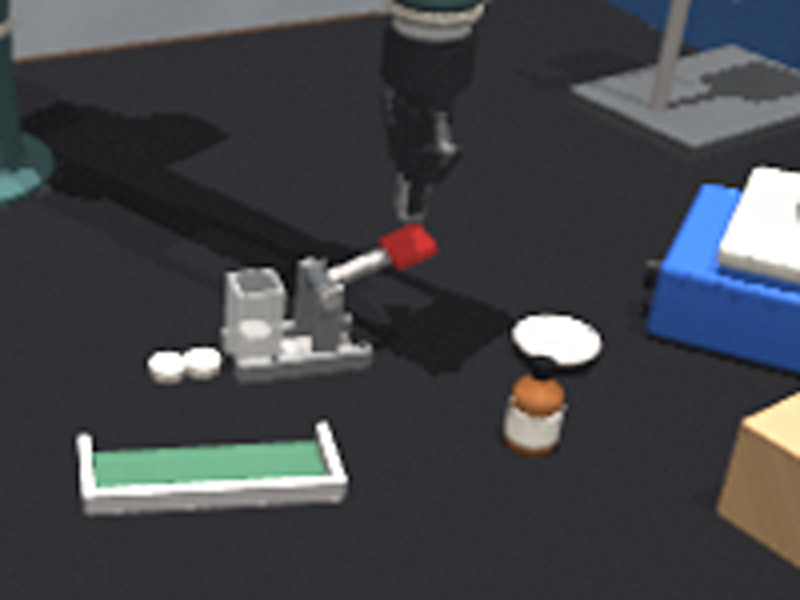

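Two blanks are out and the lever is up. Third stroke.

play_rows(motion=[[[0,0,-0.05],[0,0,0]],[[0,0,-0.08],[0,0,0]],[[0,0,-0.11],[0,0,0]],[[0,0,-0.14],[0,0,0]],[[0,0,-0.17],[0,0,0]],[[0,0,-0.195],[0,0,0]],[[0,0,-0.21],[0,0,0]],[[0,0,-0.218],[0,0,0]],[[0,0,-0.218],[0,0,0]]])

```text
time: 8.78
tool_pos: [0.5032, 0.2834, 0.0532]
tcp_rot: [-1.567, 0.11, -0.112]
wrist_force: [-7.5, -2.9, 26.3]
width: -0.004
```

play_rows(motion=[[[0,0,0.05],[0,0,0]],[[0,0,0.1],[0,0,0]],[[0,0,0.15],[0,0,0]],[[0,0,0.22],[0,0,0]],[[0,0,0.3],[0,0,0]],[[0,0,0.35],[0,0,0]]])

```text
time: 9.52
tool_pos: [0.5019, 0.2829, 0.1901]
tcp_rot: [-1.568, 0.111, -0.111]
wrist_force: [0.0, 0.4, 0.8]
width: -0.006
```

```bash
python3 - <<'E'
from h import *
np.set_printoptions(precision=4,suppress=True)
st()
p,d=cams.read_camera('scene'); cv2.imwrite('pics/s5.png',cv2.resize(p[110:260,220:420,::-1],None,fx=4,fy=4,interpolation=cv2.INTER_CUBIC))
p,d=cams.read_camera('top'); cv2.imwrite('pics/t5.png',cv2.resize(p[120:280,80:280,::-1],None,fx=4,fy=3.75,interpolation=cv2.INTER_CUBIC)); cv2.imwrite('pics/t5raw.png',p[:,:,::-1]); np.save('pics/t5d.npy',d)
for n in ['top','scene']:
  for l in ['blank0_center','edge_grip']:
    print(n,l,[(toworld(n,k['xyz']),round(k['conf'],2)) for k in cams.mark_of(n,l)])
E
```

```text
t 9.525 pos [0.5019 0.2829 0.1901] heading -8.1 tilt y [-0.0004 -0.     -1.    ] F [0.02 0.44 0.83] w -0.006 q [0.47 0.11 1.86 0.   1.17 0.61]
top blank0_center [(array([0.4694, 0.0371, 0.0015]), 0.62), (array([0.6741, 0.3145, 0.0008]), 0.41)]
top edge_grip [(array([ 0.3807, -0.2437,  0.0459]), 0.89), (array([ 0.3731, -0.4218,  0.0452]), 0.74), (array([ 0.5625, -0.4392,  0.0398]), 0.67), (array([ 0.5213, -0.2539,  0.0495]), 0.65), (array([ 0.6138,  0.046 , -0.0015]), 0.4)]
scene blank0_center [(array([0.4665, 0.0361, 0.0062]), 0.48), (array([ 0.6624, -0.1817,  0.0004]), 0.15)]
scene edge_grip [(array([ 0.5217, -0.2539,  0.0503]), 0.94), (array([ 0.3743, -0.4238,  0.0481]), 0.9), (array([ 0.5619, -0.4369,  0.044 ]), 0.57), (array([ 0.3795, -0.2467,  0.0457]), 0.56)]
```

View pics/s5.png

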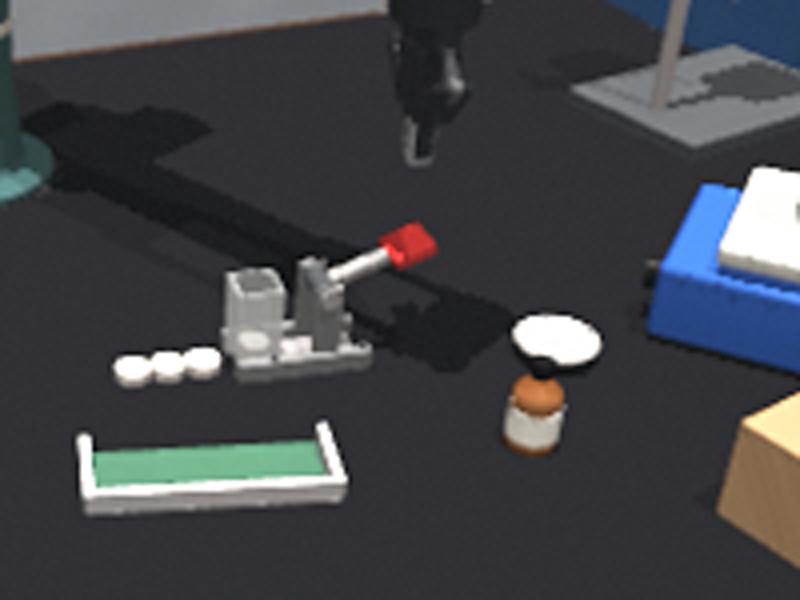

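View pics/t5.png

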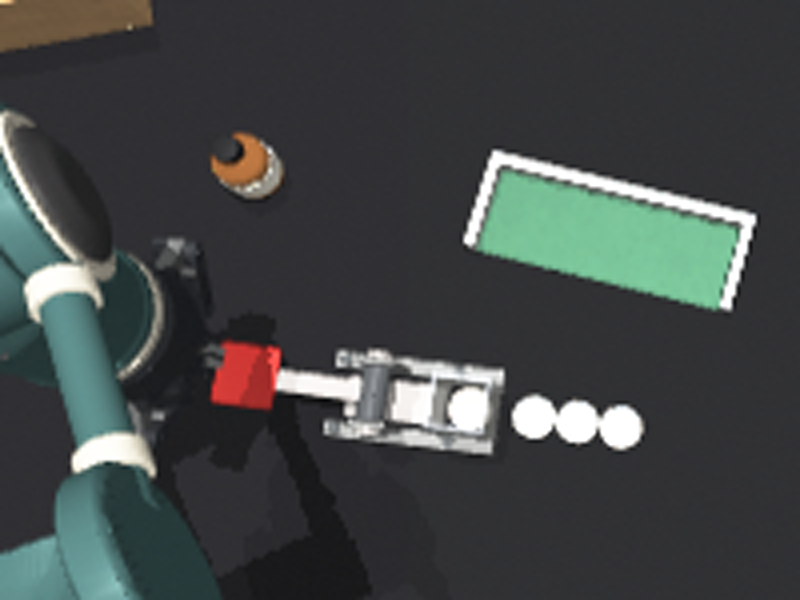

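```bash
python3 - <<'E'
from h import *
np.set_printoptions(precision=4,suppress=True)
p=cv2.imread('pics/t5raw.png').astype(int)
B,G,R=p[:,:,0],p[:,:,1],p[:,:,2]
for (u,v) in [(533,416),(578,422),(621,427)]:
    # centroid of white locally
    print('blank',backproj('top',(80+(u+.5)/4-.5,120+(v+.5)/3.75-.5),.012))
m=(p.min(2)>150); roi=np.zeros_like(m); roi[222:240,206:243]=1; m&=roi
ys,xs=np.where(m); W=np.array([backproj('top',(x,y),.012)[:2] for x,y in zip(xs,ys)])
ev,V=np.linalg.eigh(np.cov(W.T)); print('row mean',W.mean(0),W.min(0),W.max(0),np.degrees(np.arctan2(*V[::-1,1])),len(W))
def comp(m,z,n):
    ys,xs=np.where(m); W=np.array([backproj('top',(x,y),z)[:2] for x,y in zip(xs,ys)])
    r=cv2.minAreaRect((W*1000).astype(np.float32)); ev,V=np.linalg.eigh(np.cov(W.T))
    print(n,len(W),'mean',W.mean(0),'rect',r,'ang',np.degrees(np.arctan2(*V[::-1,1])))
roi=np.zeros_like(m); roi[195:235,303:365]=1
h=cv2.cvtColor(p.astype(np.uint8),cv2.COLOR_BGR2HSV)
comp(roi&(h[:,:,0]>5)&(h[:,:,0]<25)&(h[:,:,1]>120)&(h[:,:,2]>150)&(R>G+30),.064,'orange')
comp(roi&(p.min(2)>140),.022,'bar white')
comp(roi&(h[:,:,0]>95)&(h[:,:,0]<125)&(h[:,:,1]>100)&(h[:,:,2]>80),.004,'blue')
w=p[195:235,303:365]; cv2.imwrite('pics/w5.png',cv2.resize(w.astype(np.uint8),None,fx=12,fy=12,interpolation=cv2.INTER_NEAREST))
d=np.load('pics/t5d.npy'); print(d[205:220,325:350:3])
E
```

```text
blank [0.4763 0.1026 0.012 ]
blank [0.4713 0.0696 0.012 ]
blank [0.4671 0.0381 0.012 ]
row mean [0.4716 0.0707] [0.451  0.0231] [0.4926 0.1169] 81.99269194716338 293
orange 22 mean [ 0.5183 -0.2503] rect ((519.5316162109375, -252.8739776611328), (40.25086975097656, 17.388242721557617), 83.74750518798828) ang 80.16977836704044
bar white 272 mean [ 0.5237 -0.2492] rect ((533.27783203125, -251.62950134277344), (154.35560607910156, 60.83970642089844), 82.86653137207031) ang 78.87857020992499
blue 909 mean [ 0.5257 -0.2573] rect ((525.75537109375, -257.0015869140625), (160.82684326171875, 73.01424407958984), 76.30207061767578) ang 75.29211991541703
[[1.0858 1.0858 1.0843 1.0825 1.0841 1.0863 1.0835 1.081  1.0885]
 [1.0854 1.084  1.0842 1.0839 1.0843 1.0842 1.0866 1.0822 1.0846]
 [1.0826 1.0852 1.0849 1.0826 1.087  1.0818 1.0855 1.0846 1.082 ]
 [1.0838 1.0834 1.0818 1.0851 1.0797 1.0817 1.0848 1.0828 1.0822]
 [1.0625 1.0837 1.0182 1.0206 1.084  1.0824 1.081  1.0851 1.0835]
 [1.0618 1.0472 1.0159 1.0192 1.0178 1.0176 1.0791 1.0823 1.0815]
 [1.0594 1.039  1.0196 1.0146 1.019  1.0167 1.0158 1.0811 1.0843]
 [1.0622 1.04   1.0147 1.0137 1.0169 1.0176 1.0205 1.079  1.0836]
 [1.0633 1.0362 1.0137 1.0161 1.0161 1.0162 1.015  1.0639 1.0641]
 [1.0599 1.0372 1.0208 1.0184 1.0151 1.017  1.0161 1.0631 1.0637]
 [1.0678 1.043  1.0361 1.0265 1.0236 1.0176 1.0139 1.0623 1.066 ]
 [1.0602 1.0624 1.0598 1.0457 1.0364 1.0277 1.0624 1.063  1.058 ]
 [1.0779 1.0675 1.0617 1.0582 1.0561 1.0466 1.0609 1.0634 1.0614]
 [1.0747 1.0773 1.0742 1.0658 1.0595 1.057  1.0591 1.0592 1.0615]
 [1.0759 1.0789 1.0754 1.0787 1.0735 1.0663 1.0604 1.0606 1.0631]]
```

View pics/w5.png

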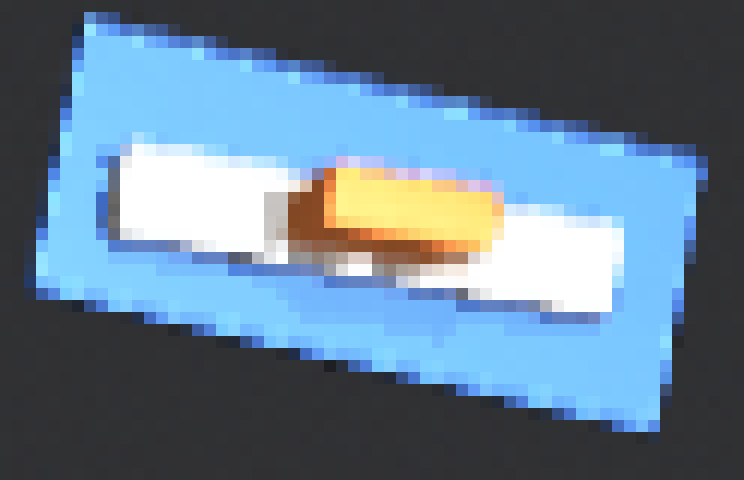

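```bash
python3 - <<'E'
from h import *
np.set_printoptions(precision=4,suppress=True)
f=lambda u,v,z: backproj('top',(303+u/12-.5,195+v/12-.5),z)[:2]
print('grip',f(413,208,.068)); print('bar',f(366,232,.022))
for z,a,b in [(.022,(120,150),(625,220)),(.022,(110,240),(610,318)),(.068,(328,165),(505,180)),(.004,(85,15),(707,158)),(.004,(35,292),(657,430))]:
    A,Bb=f(*a,z),f(*b,z); print(np.linalg.norm(A-Bb),np.degrees(np.arctan2(*(A-Bb)[::-1])))
c=[f(u,v,.004) for u,v in [(85,15),(707,158),(657,430),(35,292)]]; print('mat',np.mean(c,0))
# bay corners
g=lambda u,v,z: backproj('top',(80+u/4-.5,120+v/3.75-.5),z)[:2]
F=[g(505,168,0),g(742,226,0),g(722,308,0),g(480,248,0)]
print('bay',F,np.mean(F,0))
for a,b in [(0,1),(3,2)]: 
    D=F[a]-F[b]; print(np.linalg.norm(D),np.degrees(np.arctan2(D[1],D[0])))
E
```

```text
grip [ 0.5216 -0.2521]
bar [ 0.5213 -0.2519]
0.12559799734227178 81.54024821642139
0.12408945117778009 80.5608642602886
0.04196982533119064 84.62330925500866
0.16004721124074622 76.37117771555411
0.1579651830208554 76.89080665398956
mat [ 0.5256 -0.2575]
bay [array([0.68  , 0.1274]), array([ 0.6302, -0.0538]), array([ 0.5628, -0.0375]), array([0.6134, 0.1455])] [0.6216 0.0454]
0.18786001772104544 74.63090295284243
0.18985065358461495 74.53828869973087
```

play_rows(motion=[[[0.02,-0.12,0.02],[0,0,0]],[[0.03,-0.27,0.02],[0,0,0]],[[0.05,-0.42,0.02],[0,0,-0.02]],[[0.05,-0.57,0.02],[0,0,-0.02]],[[0.05,-0.72,0.02],[0,0,-0.02]],[[0.05,-0.87,0.02],[0,0,-0.02]],[[0.05,-1.0,0.02],[0,0,-0.02]]], gripper=0.4)

```text
time: 10.7
tool_pos: [0.5208, -0.1189, 0.1958]
tcp_rot: [-1.567, 0.126, -0.122]
wrist_force: [1.4, 0.5, -0.1]
width: 0.598
```

play_rows(motion=[[[0,-0.14,0],[0,0,0]],[[0,-0.25,0],[0,0,0]],[[0,-0.338,0],[0,0,0]],[[0,-0.338,-0.1],[0,0,0]],[[0,-0.338,-0.16],[0,0,0]],[[0,-0.338,-0.16],[0,0,0]]])

```text
time: 11.45
tool_pos: [0.5191, -0.2509, 0.1292]
tcp_rot: [-1.564, 0.129, -0.117]
wrist_force: [-0.1, 0.1, 0.9]
width: 0.598
```

```bash
python3 - <<'E'
from h import *
st()
p,d=cams.read_camera('wrist'); cv2.imwrite('pics/w6.png',p[:,:,::-1])
E
```

```text
t 11.45 pos [ 0.5191 -0.2509  0.1292] heading -9.01 tilt y [-0.0073  0.004  -1.    ] F [-0.11  0.14  0.87] w 0.598 q [-0.49  0.17  1.91  0.    1.07 -0.34]
```

View pics/w6.png

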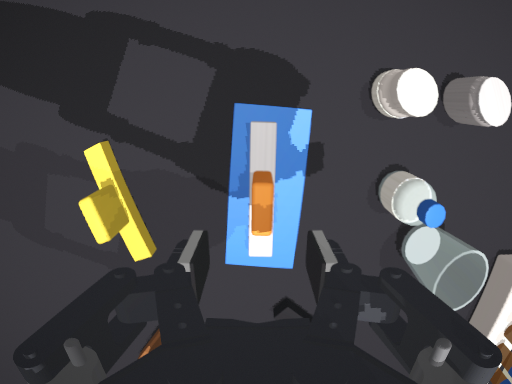

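play_rows(motion=[[[0.002,0,-0.1],[0,0,0]],[[0.002,0,-0.18],[0,0,0]],[[0.002,0,-0.23],[0,0,0]],[[0.002,0,-0.24],[0,0,0]],[[0.002,0,-0.24],[0,0,0]]])

```text
time: 12.12
tool_pos: [0.5237, -0.2526, 0.0384]
tcp_rot: [-1.568, 0.122, -0.124]
wrist_force: [0.2, 0.7, 0.2]
width: 0.599
```

```bash
python3 - <<'E'
from h import *
st()
p,d=cams.read_camera('scene'); cv2.imwrite('pics/s7.png',cv2.resize(p[170:290,90:250,::-1],None,fx=5,fy=5,interpolation=cv2.INTER_CUBIC))
E
```

```text
t 12.125 pos [ 0.5237 -0.2526  0.0384] heading -8.98 tilt y [ 1.2e-03 -7.0e-04 -1.0e+00] F [0.17 0.72 0.15] w 0.599 q [-0.49  0.28  1.97  0.    0.89 -0.34]
```

View pics/s7.png

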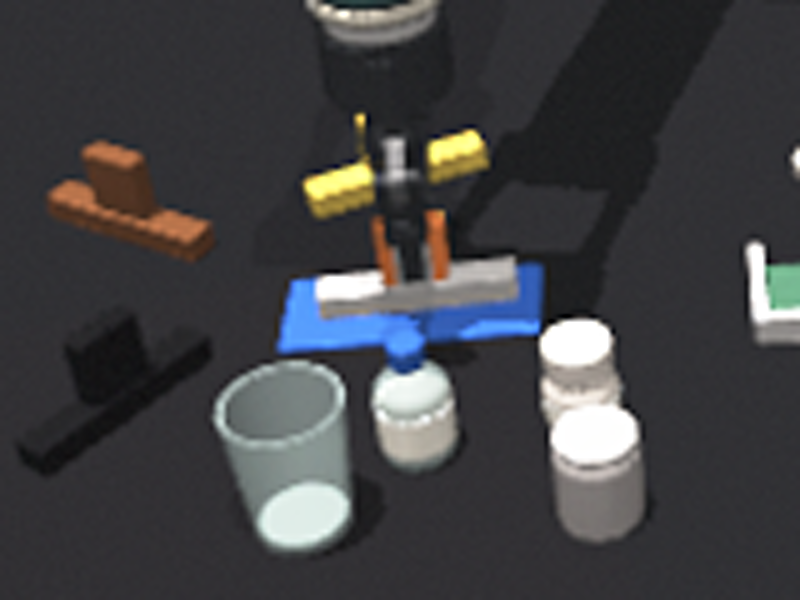

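play_rows(motion=[[[-0.002,0,-0.01],[0,0,0]],[[-0.002,0,-0.014],[0,0,0]],[[-0.002,0,-0.014],[0,0,0]]])

```text
time: 12.55
tool_pos: [0.522, -0.2522, 0.0319]
tcp_rot: [-1.567, 0.123, -0.123]
wrist_force: [0.1, 0.2, -0.1]
width: 0.604
```

play_rows(motion=[[[0,0,0],[0,0,0]],[[0,0,0],[0,0,0]],[[0,0,0],[0,0,0]],[[0,0,0],[0,0,0]],[[0,0,0],[0,0,0]],[[0,0,0],[0,0,0]]], gripper=1, squeeze=60)

```text
time: 13.3
tool_pos: [0.5223, -0.2523, 0.032]
tcp_rot: [-1.567, 0.123, -0.123]
wrist_force: [0.9, -0.1, 1.3]
width: 0.178
```

play_rows(motion=[[[0,0,0.06],[0,0,0]],[[0,0,0.14],[0,0,0]],[[0,0,0.2],[0,0,0]],[[-0.04,0.12,0.2],[0,0,0]],[[-0.08,0.25,0.2],[0,0,0.02]],[[-0.12,0.39,0.2],[0,0,0.02]],[[-0.16,0.53,0.2],[0,0,0.02]],[[-0.2,0.66,0.2],[0,0,0.02]],[[-0.235,0.787,0.2],[0,0,0.02]],[[-0.235,0.787,0.2],[0,0,0.02]]])

```text
time: 14.55
tool_pos: [0.4261, 0.0653, 0.1112]
tcp_rot: [-1.568, 0.108, -0.105]
wrist_force: [0.6, -0.5, -1.5]
width: 0.179
```

play_rows(motion=[[[0,0,0],[0,0,0]],[[0,0,0],[0,0,0]]])

```text
time: 14.8
tool_pos: [0.4283, 0.0616, 0.1117]
tcp_rot: [-1.568, 0.112, -0.112]
wrist_force: [-0.4, -0.3, -1.9]
width: 0.176
```

```bash
python3 - <<'E'
from h import *
st()
p,d=cams.read_camera('scene'); cv2.imwrite('pics/s8.png',cv2.resize(p[110:260,190:390,::-1],None,fx=4,fy=4,interpolation=cv2.INTER_CUBIC))
p,d=cams.read_camera('top'); cv2.imwrite('pics/t8.png',cv2.resize(p[150:290,150:310,::-1],None,fx=5,fy=4.28,interpolation=cv2.INTER_CUBIC))
E
```

```text
t 14.8 pos [0.4283 0.0616 0.1117] heading -8.17 tilt y [-2.e-04 -3.e-04 -1.e+00] F [-0.41 -0.3  -1.89] w 0.176 q [ 0.09 -0.09  2.22 -0.    1.01  0.23]
```

View pics/s8.png

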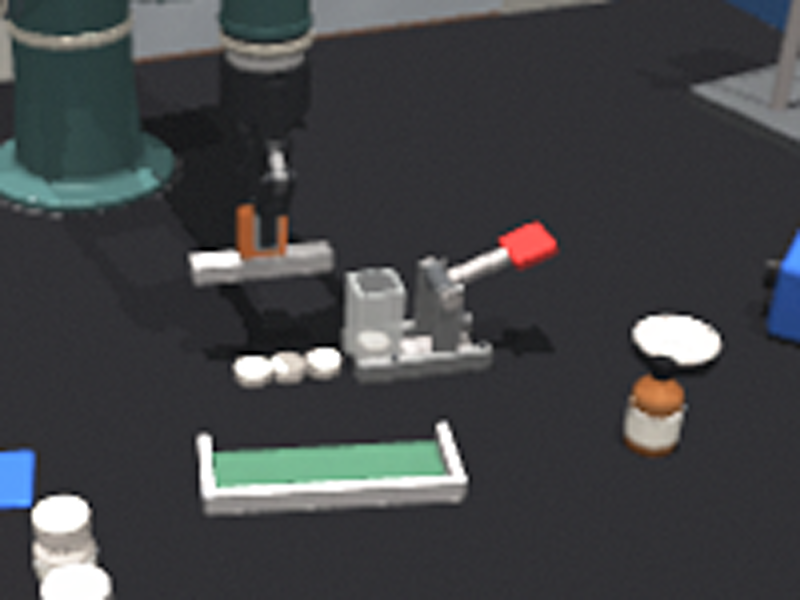

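View pics/t8.png

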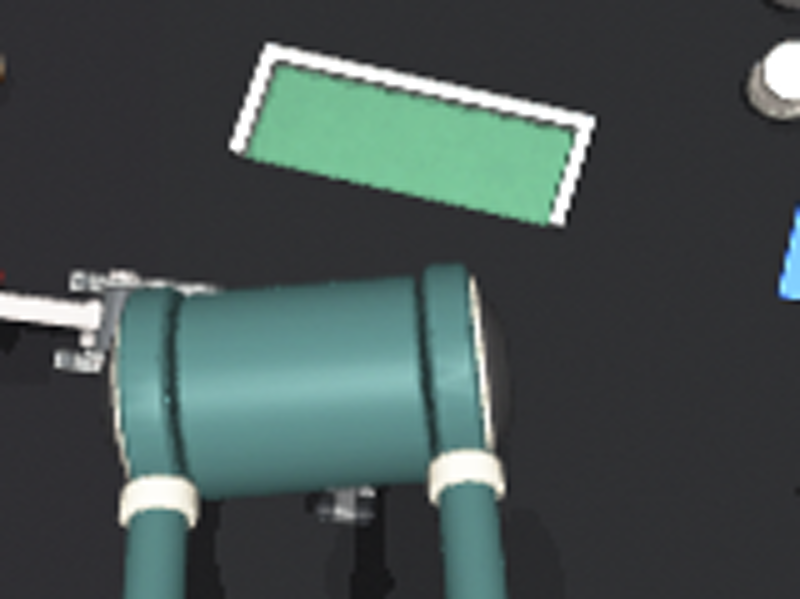

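play_rows(motion=[[[0,0,-0.08],[0,0,0]],[[0,0,-0.14],[0,0,0]],[[0,0,-0.18],[0,0,0]],[[0,0,-0.2],[0,0,0]],[[0,0,-0.204],[0,0,0]],[[0,0,-0.204],[0,0,0]],[[0,0,-0.204],[0,0,0]]])

```text
time: 15.78
tool_pos: [0.4289, 0.0627, 0.031]
tcp_rot: [-1.568, 0.11, -0.112]
wrist_force: [0.7, 0.8, -1.1]
width: 0.179
```

```bash
python3 - <<'E'
from h import *
st()
p,d=cams.read_camera('scene'); cv2.imwrite('pics/s9.png',cv2.resize(p[150:250,220:340,::-1],None,fx=6,fy=6,interpolation=cv2.INTER_CUBIC))
E
```

```text
t 15.775 pos [0.4289 0.0627 0.031 ] heading -8.09 tilt y [ 1.7e-03  2.0e-04 -1.0e+00] F [ 0.67  0.8  -1.09] w 0.179 q [0.09 0.03 2.28 0.   0.82 0.23]
```

View pics/s9.png

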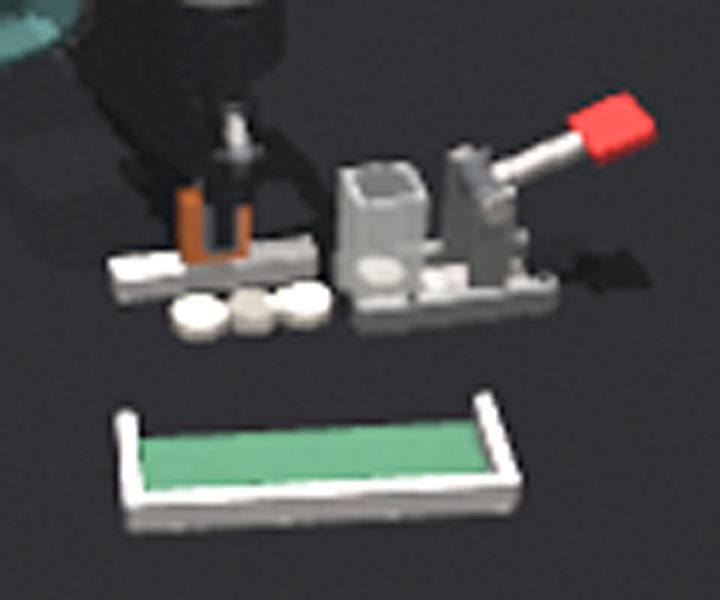

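play_rows(motion=[[[0.015,-0.002,0],[0,0,0]],[[0.03,-0.004,0],[0,0,0]],[[0.045,-0.006,0],[0,0,0]],[[0.06,-0.008,0],[0,0,0]],[[0.075,-0.01,0],[0,0,0]],[[0.09,-0.012,0],[0,0,0]],[[0.105,-0.014,0],[0,0,0]],[[0.12,-0.016,0],[0,0,0]],[[0.135,-0.018,0],[0,0,0]],[[0.135,-0.018,0],[0,0,0]]])

```text
time: 17.08
tool_pos: [0.4828, 0.0553, 0.0304]
tcp_rot: [-1.568, 0.11, -0.112]
wrist_force: [0.2, -0.2, -1.2]
width: 0.176
```

```bash
python3 - <<'E'
from h import *
st()
p,d=cams.read_camera('scene'); cv2.imwrite('pics/s10.png',cv2.resize(p[150:250,220:340,::-1],None,fx=6,fy=6,interpolation=cv2.INTER_CUBIC))
p,d=cams.read_camera('top'); cv2.imwrite('pics/t10.png',cv2.resize(p[150:290,150:310,::-1],None,fx=5,fy=4.28,interpolation=cv2.INTER_CUBIC))
E
```

```text
t 17.075 pos [0.4828 0.0553 0.0304] heading -8.1 tilt y [ 7.e-04  0.e+00 -1.e+00] F [ 0.25 -0.17 -1.23] w 0.176 q [ 0.06  0.13  2.18 -0.    0.83  0.2 ]
```

View pics/s10.png

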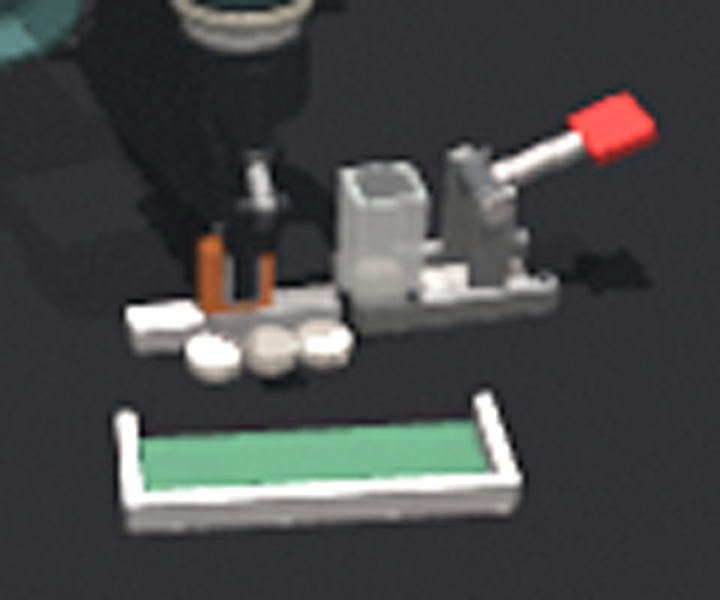

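View pics/t10.png

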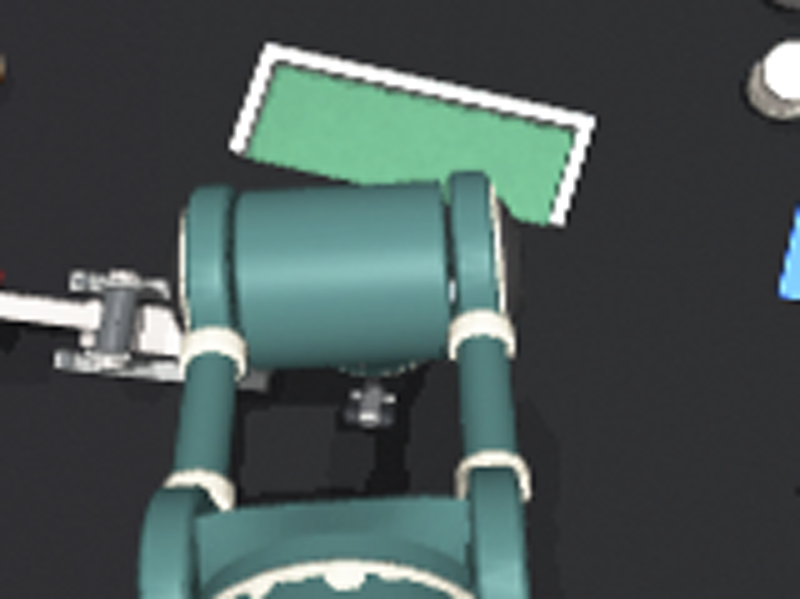

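play_rows(motion=[[[0.018,-0.003,0],[0,0,-0.02]],[[0.036,-0.007,0],[0,0,-0.05]],[[0.054,-0.01,0],[0,0,-0.08]],[[0.072,-0.013,0],[0,0,-0.11]],[[0.09,-0.017,0],[0,0,-0.14]],[[0.108,-0.02,0],[0,0,-0.162]],[[0.126,-0.023,0],[0,0,-0.162]],[[0.144,-0.027,0],[0,0,-0.162]],[[0.162,-0.03,0],[0,0,-0.162]],[[0.175,-0.032,0],[0,0,-0.162]]])

```text
time: 18.42
tool_pos: [0.5526, 0.0425, 0.0303]
tcp_rot: [-1.56, 0.211, -0.211]
wrist_force: [0.2, -0.4, -1.6]
width: 0.179
```

```bash
python3 - <<'E'
from h import *
st()
p,d=cams.read_camera('scene'); cv2.imwrite('pics/s11.png',cv2.resize(p[150:250,220:340,::-1],None,fx=6,fy=6,interpolation=cv2.INTER_CUBIC))
E
```

```text
t 18.425 pos [0.5526 0.0425 0.0303] heading -15.38 tilt y [ 1.e-04  0.e+00 -1.e+00] F [ 0.17 -0.42 -1.63] w 0.179 q [0.03 0.25 2.03 0.   0.86 0.3 ]
```

View pics/s11.png

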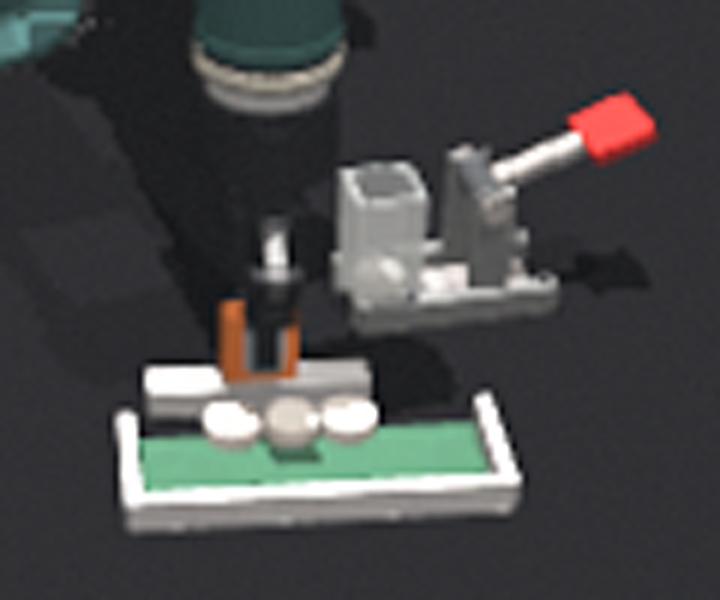

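play_rows(motion=[[[0.015,-0.002,0],[0,0,0]],[[0.03,-0.004,0],[0,0,0]],[[0.045,-0.006,0],[0,0,0]],[[0.06,-0.008,0],[0,0,0]],[[0.075,-0.01,0],[0,0,0]],[[0.09,-0.013,0],[0,0,0]],[[0.104,-0.015,0],[0,0,0]],[[0.113,-0.016,0],[0,0,0]],[[0.118,-0.017,0],[0,0,0]],[[0.118,-0.017,0],[0,0,0]]])

```text
time: 19.73
tool_pos: [0.5994, 0.0357, 0.0303]
tcp_rot: [-1.561, 0.211, -0.211]
wrist_force: [0.3, -0.5, -1.4]
width: 0.178
```

```bash
python3 - <<'E'
from h import *
st()
p,d=cams.read_camera('scene'); cv2.imwrite('pics/s12.png',cv2.resize(p[150:250,220:340,::-1],None,fx=6,fy=6,interpolation=cv2.INTER_CUBIC))
E
```

```text
t 19.725 pos [0.5994 0.0357 0.0303] heading -15.38 tilt y [ 1.e-04 -0.e+00 -1.e+00] F [ 0.28 -0.52 -1.45] w 0.178 q [ 0.02  0.32  1.93 -0.    0.89  0.29]
```

View pics/s12.png

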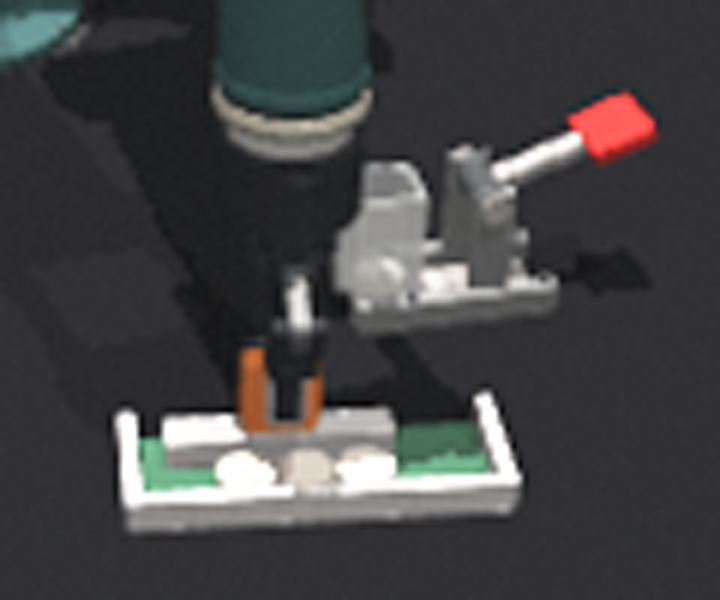

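play_rows(motion=[[[-0.012,0.003,0],[0,0,0]],[[-0.03,0.008,0],[0,0,0]],[[-0.055,0.015,0],[0,0,0]],[[-0.06,0.016,0.04],[0,0,0]],[[-0.06,0.016,0.13],[0,0,0]],[[-0.06,0.016,0.23],[0,0,0]],[[-0.06,0.016,0.23],[0,0,0]]])

```text
time: 20.65
tool_pos: [0.5792, 0.0424, 0.1281]
tcp_rot: [-1.559, 0.202, -0.219]
wrist_force: [0.1, 0.3, -1.2]
width: 0.179
```

play_rows(motion=[[[-0.01,-0.12,0],[0,0,0.01]],[[-0.04,-0.26,0],[0,0,0.03]],[[-0.07,-0.4,0],[0,0,0.03]],[[-0.1,-0.54,0],[0,0,0.03]],[[-0.126,-0.68,0],[0,0,0.03]],[[-0.126,-0.748,0],[0,0,0.03]],[[-0.126,-0.748,0],[0,0,0.03]]])

```text
time: 21.52
tool_pos: [0.5241, -0.2588, 0.1218]
tcp_rot: [-1.562, 0.195, -0.194]
wrist_force: [0.3, 0.2, -1.6]
width: 0.179
```

```bash
python3 - <<'E'
from h import *
np.set_printoptions(precision=4,suppress=True)
st()
p,d=cams.read_camera('top'); cv2.imwrite('pics/t13.png',cv2.resize(p[130:280,140:340,::-1],None,fx=4,fy=4,interpolation=cv2.INTER_CUBIC)); cv2.imwrite('pics/t13raw.png',p[:,:,::-1])
p,d=cams.read_camera('wrist'); cv2.imwrite('pics/w13.png',p[:,:,::-1])
E
```

```text
t 21.525 pos [ 0.5241 -0.2588  0.1218] heading -14.22 tilt y [-0.0006  0.0001 -1.    ] F [ 0.35  0.23 -1.56] w 0.179 q [-0.5   0.19  1.91 -0.    1.05 -0.25]
```

View pics/t13.png

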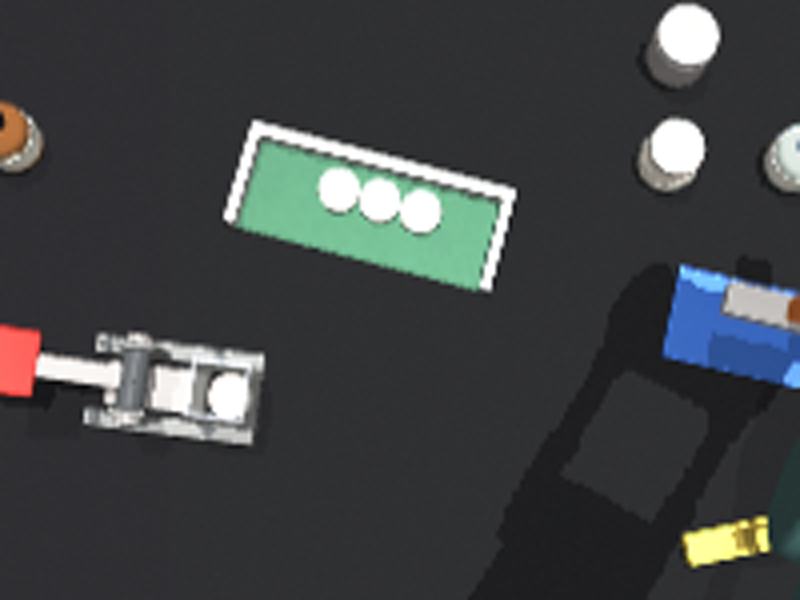

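View pics/w13.png

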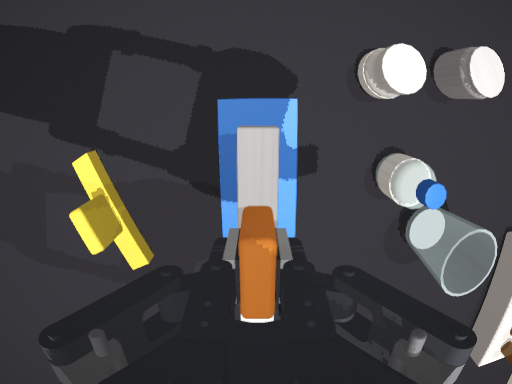

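play_rows(motion=[[[0.002,0.003,-0.09],[0,0,0]],[[0.002,0.003,-0.16],[0,0,0]],[[0.002,0.003,-0.2],[0,0,0]],[[0.002,0.003,-0.215],[0,0,0]],[[0.002,0.003,-0.219],[0,0,0]],[[0.002,0.003,-0.219],[0,0,0]],[[0.002,0.003,-0.219],[0,0,0]]])

```text
time: 22.5
tool_pos: [0.5264, -0.2563, 0.0357]
tcp_rot: [-1.563, 0.191, -0.194]
wrist_force: [-0.9, -0.3, -1.7]
width: 0.179
```

play_rows(motion=[[[0,0,-0.004],[0,0,0]],[[0,0,-0.008],[0,0,0]],[[0,0,-0.008],[0,0,0]],[[0,0,-0.008],[0,0,0]]])

```text
time: 23.0
tool_pos: [0.5259, -0.256, 0.032]
tcp_rot: [-1.563, 0.192, -0.193]
wrist_force: [-0.5, 0.6, 4.1]
width: 0.185
```

play_rows(motion=[[[0,0,0],[0,0,0]],[[0,0,0],[0,0,0]],[[0,0,0],[0,0,0]],[[0,0,0],[0,0,0]],[[0,0,0],[0,0,0]]], gripper=0.4)

```text
time: 23.62
tool_pos: [0.5256, -0.2558, 0.0314]
tcp_rot: [-1.562, 0.192, -0.192]
wrist_force: [-0.8, -1.2, 0.3]
width: 0.6
```

play_rows(motion=[[[0,0,0.04],[0,0,0]],[[0,0,0.12],[0,0,0]],[[0,0,0.24],[0,0,0]],[[0,0.05,0.36],[0,0,0]],[[-0.1,0.2,0.45],[0,0,0]],[[-0.2,0.34,0.45],[0,0,0]],[[-0.25,0.48,0.45],[0,0,0]],[[-0.25,0.6,0.45],[0,0,0]],[[-0.25,0.6,0.45],[0,0,0]],[[-0.25,0.6,0.45],[0,0,0]]])

```text
time: 24.88
tool_pos: [0.4261, -0.0157, 0.2125]
tcp_rot: [-1.563, 0.189, -0.192]
wrist_force: [0.0, -0.6, -0.4]
width: 0.6
```

```bash
python3 - <<'E'
from h import *
np.set_printoptions(precision=4,suppress=True)
st()
p,d=cams.read_camera('top'); cv2.imwrite('pics/t14.png',cv2.resize(p[120:280,130:380,::-1],None,fx=3.2,fy=3.2,interpolation=cv2.INTER_CUBIC)); cv2.imwrite('pics/t14raw.png',p[:,:,::-1])
cv2.imwrite('pics/t14m.png',cv2.resize(p[195:235,303:365,::-1],None,fx=12,fy=12,interpolation=cv2.INTER_NEAREST))
p,d=cams.read_camera('scene'); cv2.imwrite('pics/s14.png',cv2.resize(p[150:290,90:370,::-1],None,fx=2.8,fy=2.8,interpolation=cv2.INTER_CUBIC))
E
```

```text
t 24.875 pos [ 0.4261 -0.0157  0.2125] heading -13.92 tilt y [ 0.0019 -0.0008 -1.    ] F [ 0.02 -0.59 -0.36] w 0.6 q [-0.09 -0.21  2.13 -0.    1.23  0.15]
```

View pics/t14.png

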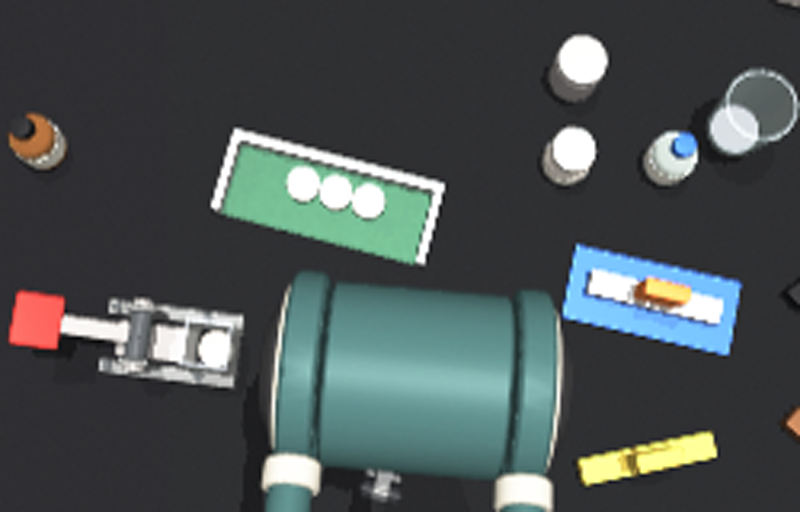

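View pics/t14m.png

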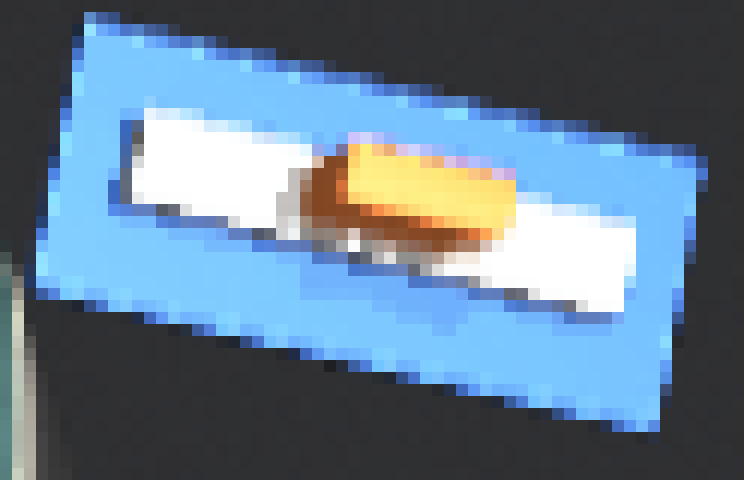

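View pics/s14.png

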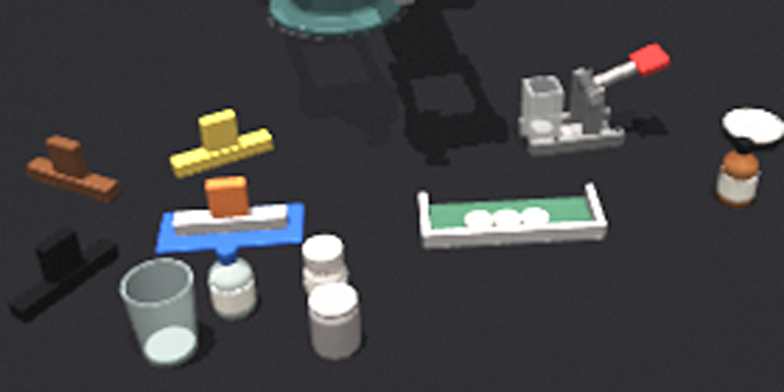

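```bash
python3 - <<'E'
from h import *
np.set_printoptions(precision=4,suppress=True)
f=lambda u,v,z: backproj('top',(303+u/12-.5,195+v/12-.5),z)[:2]
bar=np.mean([f(*c,.022) for c in [(140,112),(637,222),(625,312),(132,200)]],0)
mat=np.mean([f(u,v,.004) for u,v in [(85,15),(707,158),(657,430),(35,292)]],0)
a=np.radians(76.3); R=np.array([[np.sin(a),-np.cos(a)],[np.cos(a),np.sin(a)]])
D=f(140,112,.022)-f(637,222,.022)
print('bar in mat mm',R@(bar-mat)*1000,'bar ang',np.degrees(np.arctan2(D[1],D[0])))
g=lambda u,v,z: backproj('top',(130+u/3.2-.5,120+v/3.2-.5),z)[:2]
a=np.radians(74.6); R=np.array([[np.sin(a),-np.cos(a)],[np.cos(a),np.sin(a)]])
for u,v in [(302,184),(335,191),(369,201)]: print('blank in bay mm',R@(g(u,v,.012)-np.array([.621,.046]))*1000)
p=g(37,320,.11);print('paddle',p)
E
```

```text
bar in mat mm [0.4361 1.2763] bar ang 76.87053780987907
blank in bay mm [ 8.8639 28.3171]
blank in bay mm [10.3995 -3.4988]
blank in bay mm [  9.3906 -36.9398]
paddle [0.5007 0.2849]
```

All within limits; lever up, arm clear. Handing in.

```bash
python3 -c "
from workcell import bot
print(bot.finish_job())"
```

```text
the job is handed in; nothing more can be done
None
```

I pressed the lever fully down onto its stop three times, with 25–31 N at the bottom and a full release each time. Three blanks came out. I then pushed them into the green bay with the orange-gripped straightedge and stood it back on its blue mat. The job was handed in at about 25 s of the 64 s allowed, and no verdict was reported.

The last checks, from the top and scene camera pictures, all agreed and none failed:
- **Blanks in the bay:** all three lie flat. Measured in the bay frame, they sit at about x = +9 to +10 mm and y = +28, −3 and −37 mm.
- **Straightedge:** it stands upright, about 0.4 mm across and 1.3 mm along from the mat centre, and within 1° of lengthwise.
- **Dispenser:** the lever is up, and the remaining blanks are still in the magazine. From above I could see only the top blank, so I did not count the two separately.
- **Bystanders and look-alikes:** none showed any movement in the pictures; I did not measure their positions again.
- **Arm:** it is clear of everything, and the gripper stayed clear of the blanks in every picture I took.

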